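Feel round the sanded edge of a serving board

ROBOT

A 7-joint arm with a two-finger parallel gripper is mounted at the origin on the work surface. World frame = base frame: x ahead of the robot, y to its left, z up, the work surface at z = 0. Lengths are in m, angles in rad, forces in N, time in s.
With the tool pointing down it reaches from about 0.35 to 0.9 m from the base axis. Payload 8.1 kg.
Tool frame: the origin (TCP) lies between the finger pads, 19 mm behind the fingertips; this is the grasp point; z points along the fingers, y is the line along which they close (so a half turn about z gives the same grasp; the last joint's range is limited). The gripper opens to 92 mm and grips with 3 to 60 N. Pads are 19 mm wide; open, the fingers measure 130 mm over their backs; the gripper's body (75 mm by 190 mm) begins 47 mm behind the grasp point.
Start: joints at [-1.402, 0.434, 0.025, 1.573, -0.012, 1.134, -0.075], TCP at [0.168, 0.602, 0.246] pointing down, gripper open.
Joint ranges: [-2.62, 2.62], [-0.44, 2.09], [-1.27, 1.32], [0.08, 2.57], [-1.32, 4.46], [0.12, 2], [-2.74, 2.74]. Speed limits (rad/s): [2.22, 2.22, 3.01, 3.01, 3.14, 3.14, 3.14].

INTERFACE

Orientations are given as a rotation vector (axis times angle).
In Python, from cell import arm gives the robot as it stands.
- The arm moves only by the tool jog_arm, never from a script. Its argument "moves" is a list of rows, each a list of 4 numbers: the shift along the tool's x, y, z in m, then the turn about the tool's z in rad. In form: [[tx, ty, tz, spin], ...]. A call has 1 to 20 rows; each row is the pose to reach, as a shift and turn from the pose commanded when the call began, along the tool's axes at that moment; what a row does not reach only later rows make up. A row lasts 1/8 s, in which the tool goes at most 62.5 mm and 10.7 degrees, less where a joint would pass 70% of its speed; a pose out of reach is approached as far as the arm can. A call with a gripper value outside its range is refused whole. "hand" is the finger opening in m, from 0 to 0.0918, set as the call begins (left out, the last holds). The fingers move at their own pace and stop on an object; "newtons" is the grip in N (left out, the last holds). Time passes only in rows, so rows that repeat a pose let the fingers close. It gives the time, the measured TCP pose, the force, the opening and the grip force at its end, in the units of the state.
- arm.observe(): the state, without advancing time (a new reading comes with each control period).
- arm.get_image(name): name is "scene" or "top" or "wrist"; returns a dict with "color" (480x640x3 uint8, red, green, blue), "z_map" (480x640 float32, m along the optical axis (not along the pixel's ray), 0 where there is no reading), "fx", "fy", "cx", "cy" (pixels), "rvec" (rotation vector, rad) and "tvec" (3), from world to camera coordinates, as OpenCV has them. Camera axes: x right, y down, z forward; pixel columns grow to the right and rows downward; lengths in m; the calibration is good to about 2 mm. The wrist camera is an equidistant fisheye: a pixel r from the principal point sees the ray r / f radians off the axis. A picture is of the moment at which its call begins.
- arm.sign_off(): hands the job in; it is judged then, once.
The state is a dict: "clock": time; "joints": joint angles; "dq": joint speeds; "joint_efforts": joint torques, N m; "position": TCP position; "ee_rot": TCP orientation; "force": force on the tool from outside, world axes, zero at the start; "ft_torque": the same for the moment, N m; "width": opening from 0.0 (shut) to 1.0 (fully open); "gripper_force": force on a finger pad.
Only numpy, scipy, OpenCV 4.12 (cv2) and the standard library are available. Lean on these libraries where they do the work, as an engineer would, in place of code of your own. Each camera call takes 0.05 s, during which the arm holds its last target. There are 200 camera calls.

TASK

The round serving board with the handle has just been sanded: check its edge by feel. With the fingers closed, touch the edge of its top face with the fingertips close beside the handle and run them lightly along the edge, clockwise as seen from above, all the way round to the other side of the handle, then take the hand away. Do not press hard, do not shift or lift the board, and leave the sanding block lying on it and the other things on the bench as they are.

Things in the scene. Friction and masses are not known exactly. Their poses are not given: they have to be found in the camera images.
- board: Pale wooden serving board lying flat on the mat, loose, 0.5 to 0.8 kg: a round disc 200 mm across and 22 mm thick, with one flat handle 42 mm wide, equally thick, that ends 209 mm from the disc's centre. Nothing else has one. Origin: centre of the disc's underside; z up; the handle points along its own -x axis. The handle covers about 17 degrees of the rim either side of -x.
- mat: Dark foam-rubber anti-slip mat, 300 x 360 x 5 mm, fixed to the bench under the board, whose top face is so 27 mm above the bench. Origin: centre of its underside. It holds the board by friction (about 1.2) against a light rubbing touch, and gives a little: with the board it yields about 1 mm for every 6 N pressed on it, 4 mm at most.
- board_rim (a point): The point of the board's rim farthest from the handle: 100 mm from the disc's centre along the board's +x, at the height of the top face. A part of the rim counts as felt when fingertips in contact with the board (any light touch above 0.2 N) pass with the TCP straight above it, give or take 15 mm.
- sanding_block: Small cork sanding block, 66 x 42 x 24 mm, about 60 g, loose, lying flat near the middle of the board's top face. Origin: centre of its underside; its long side is its x axis. To be left where it is.
- wax_tin: Closed round metal tin, 72 mm across, 30 mm high, standing on the mat's far left corner, beside the board. Origin: centre of its underside. Bystander.
- pencil: Carpenter's pencil, 156 mm long, 8 mm thick, lying on the mat on the far right, beside the board. Origin: under the middle of its length, along its x axis. Bystander.
- coaster: Plain plywood disc without a handle, 120 mm across, 18 mm thick, lying on the bench to the left. Origin: centre of its underside. Bystander.
- sander: Random orbital sander standing on its pad (125 mm across, 150 mm high; dust box reaching 190 mm along its +x axis), to the right. Origin: centre of the pad's underside. Bystander.
There are look-alikes about, which are no part of the job. There is more than one size of the sanding_block; the one meant has the size given above.

How it is judged:
By the outcome, as a careful person would: the job done as asked, in the order asked, and still so for the second after the job is handed in, with the robot touching nothing.
It also fails if it takes over 64 s, if anything falls off the work surface, if the arm or the gripper's body presses on something with over 40 N, if the wrist force passes 120 N, or if a joint passes its speed limit or range.

## Working session

There is one attempt and no reset: what is moved stays moved. The work goes in short steps, Python scripts to look and compute and a tool call to move; the robot and the scene stay as the last step left them, time stands still between calls to the robot, and variables do not carry over. Pictures are saved under pics/ and viewed, at most 10 in all, crops included, and the job is handed in when it is done.

Besides the shell and the picture viewer there is one more tool, called as name(argument=value, ...) on one line, values as JSON. jog_arm: Moves the arm, as the interface text tells. Its arguments: {"type":"object","properties":{"moves":{"type":"array"},"hand":{"type":"number"},"newtons":{"type":"number"}},"required":["moves"]}

```bash
ls; mkdir -p pics
python3 - <<'E'
from cell import arm
import cv2,numpy as np
print(arm.observe())
for n in("top","scene"):
    d=arm.get_image(n); cv2.imwrite(f"pics/{n}0.png",d["color"][:,:,::-1]); np.savez(f"{n}0.npz",**d)
    print(n,[d[k] for k in("fx","fy","cx","cy","rvec","tvec")])
E
```

```text
pics
{'clock': 0.0, 'joints': array([-1.4015616 ,  0.4352329 ,  0.02497316,  1.57410685, -0.01157066,
        1.1339964 , -0.07508943]), 'dq': array([ 9.57940286e-04,  6.27767845e-04, -1.52529041e-03,  1.24005661e-03,
       -5.55137146e-05,  2.07529335e-05, -1.25834052e-03]), 'joint_efforts': array([-7.59825307e-04, -6.67876482e+01,  9.84727889e-01, -3.14440620e+01,
       -6.04998437e-02,  4.32196003e-02,  1.71737324e-04]), 'position': array([0.16774346, 0.60156303, 0.24473503]), 'ee_rot': array([-4.25750493e-01, -3.11256317e+00,  2.51088440e-03]), 'force': array([-0.30112439,  0.25240184,  1.36588579]), 'ft_torque': array([ 0.00587707,  0.01394184, -0.01729225]), 'gripper_force': 0.0, 'width': 1.0002784106485103}
top [447.84088361435795, 447.84088361435795, 320.57624238314145, 236.3399170749455, array([ 2.18483263, -2.13090865,  0.12831411]), array([0.00188428, 0.54884082, 1.04947599])]
scene [583.2166839303582, 583.2166839303582, 311.5115864777604, 236.03468767305793, array([ 1.36023202,  2.24092805, -0.84855371]), array([ 0.24495137, -0.31147671,  1.5661739 ])]
```

View pics/top0.png

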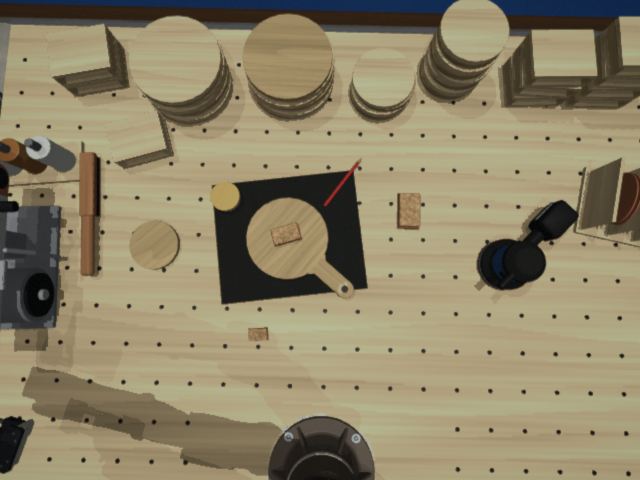

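View pics/scene0.png

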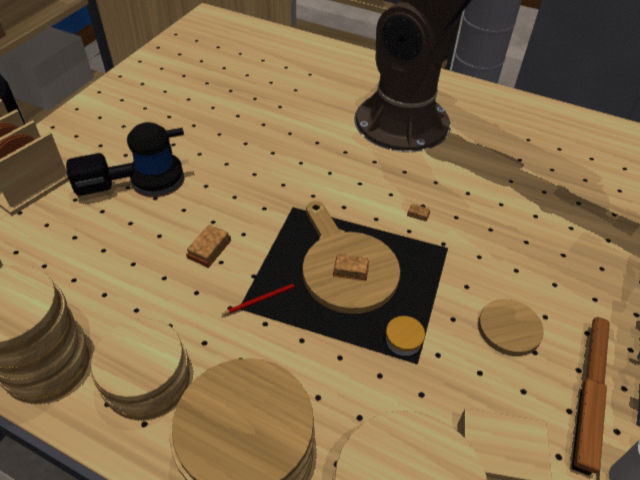

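The top view shows the board's disc at about (288,238) with the handle to its lower right, tip near (348,292). The block is at (286,234), the tin at (225,196) and the pencil at (342,183). The scene view agrees: disc at about (351,272), handle tip at (318,208).

```bash
cat > h.py <<'E'
import cv2,numpy as np
from scipy.optimize import least_squares
def world(d):
    v,u=np.mgrid[:480,:640]; z=d["z_map"].astype(float)
    R=cv2.Rodrigues(d["rvec"])[0]
    c=np.stack([(u-d["cx"])/d["fx"]*z,(v-d["cy"])/d["fy"]*z,z],-1)
    return (c-d["tvec"])@R
def plane(d,uv,z0):   # pixels -> world at height z0
    R=cv2.Rodrigues(d["rvec"])[0]; uv=np.atleast_2d(uv).astype(float)
    r=np.c_[(uv[:,0]-d["cx"])/d["fx"],(uv[:,1]-d["cy"])/d["fy"],np.ones(len(uv))]@R
    o=-R.T@d["tvec"]
    return o+r*((z0-o[2])/r[:,2])[:,None]
E
python3 - <<'E'
from h import *
for n,seed in(("top",(265,245)),("scene",(330,285))):
    d=dict(np.load(n+"0.npz")); W=world(d); 
    hsv=cv2.cvtColor(d["color"],cv2.COLOR_RGB2HSV)
    print(n,"z at board",W[seed[1],seed[0]], "mat",W[290,235] if n=="top" else W[300,280], "bench", W[320,330] if n=="top" else W[200,250])
    m=((W[:,:,2]>0.016)&(W[:,:,2]<0.036)&(d["z_map"]>0)&(hsv[:,:,2]>90)).astype(np.uint8)
    k,lab=cv2.connectedComponents(m,connectivity=4); m=(lab==lab[seed[1],seed[0]]).astype(np.uint8)
    c=max(cv2.findContours(m,cv2.RETR_EXTERNAL,cv2.CHAIN_APPROX_NONE)[0],key=cv2.contourArea)[:,0]
    P=plane(d,c,0.027)[:,:2]
    f=least_squares(lambda p:np.hypot(*(P-p[:2]).T)-0.1,P.mean(0),loss="cauchy",f_scale=.002).x
    r=np.hypot(*(P-f).T); h=P[r>0.13]; hd=(h-f)[np.hypot(*(h-f).T)<0.2].mean(0)
    print(n,"centre",f,"area",m.sum(),"handle dir deg",np.degrees(np.arctan2(hd[1],hd[0])),"rmax",r.max(),"med r",np.median(r[r<.11]))
    for nm,lo,hi in(("block",.045,.057),):
        b=(W[:,:,2]>lo-.003)&(W[:,:,2]<hi+.003)&(np.hypot(W[:,:,0]-f[0],W[:,:,1]-f[1])<.08)
        q=W[b][:,:2].astype(np.float32); print(nm,cv2.minAreaRect(q),"rmax from centre",np.hypot(*(q-f).T).max())
    t=(W[:,:,2]>.030)&(W[:,:,2]<.045)&(np.hypot(W[:,:,0]-f[0],W[:,:,1]-f[1])<.22)&(np.hypot(W[:,:,0]-f[0],W[:,:,1]-f[1])>.08)
    print("tin",np.median(W[t],0),t.sum())
    rd=(hsv[:,:,1]>180)&((hsv[:,:,0]<6)|(hsv[:,:,0]>174))&(np.hypot(W[:,:,0]-f[0],W[:,:,1]-f[1])<.3)
    q=W[rd]; print("pencil",cv2.minAreaRect(q[:,:2].astype(np.float32)),"zmed",np.median(q[:,2]),"min r",np.hypot(*(q[:,:2]-f).T).min())
E
```

```text
top z at board [0.52474669 0.14973844 0.02811145] mat [0.4146708  0.22126438 0.0068996 ] bench [ 0.34795129 -0.01236759  0.00053698]
top centre [0.54306176 0.096804  ] area 5430 handle dir deg -130.21945605502447 rmax 0.20631976022152124 med r 0.09834992280290511
block ((0.5513862371444702, 0.10067398101091385), (0.04040125012397766, 0.06568527221679688), 17.586200714111328) rmax from centre 0.043147537095007196
tin [0.6389484  0.25009085 0.03425475] 709
pencil ((0.6839715838432312, -0.030741963535547256), (0.008387919515371323, 0.1349107176065445), 54.55492401123047) zmed 0.011830207195471896 min r 0.1233959557986295
scene z at board [0.60762891 0.07764145 0.02640589] mat [ 0.6721571  -0.00069045  0.00433792] bench [ 0.45103028 -0.20483814 -0.00335169]
scene centre [0.54720284 0.09505833] area 5662 handle dir deg -130.07261214524576 rmax 0.20401275175563538 med r 0.09842375407249436
block ((0.5548534989356995, 0.09824272990226746), (0.04500121623277664, 0.0639013946056366), 17.02591323852539) rmax from centre 0.041702532065477076
tin [0.64716182 0.25134432 0.03285253] 941
pencil ((0.6845465302467346, -0.035912565886974335), (0.01900830864906311, 0.13979527354240417), 54.20112609863281) zmed 0.009224524217660228 min r 0.12101125883901392
```

jog_arm(moves=[[-0.01, -0.01, 0.0, 0], [-0.03, -0.032, 0.0, 0], [-0.06, -0.063, 0.01, 0], [-0.09, -0.095, 0.02, 0], [-0.12, -0.126, 0.03, 0], [-0.15, -0.158, 0.04, 0], [-0.18, -0.189, 0.05, 0], [-0.21, -0.22, 0.06, 0], [-0.24, -0.252, 0.07, 0], [-0.27, -0.284, 0.08, 0], [-0.3, -0.315, 0.09, 0], [-0.33, -0.347, 0.1, 0], [-0.36, -0.378, 0.11, 0], [-0.39, -0.41, 0.12, 0], [-0.415, -0.436, 0.13, 0], [-0.43, -0.4515, 0.13, 0], [-0.43, -0.4515, 0.13, 0], [-0.43, -0.4515, 0.13, 0]], hand=0, newtons=10)

```text
clock: 2.35
position: [0.4601, 0.052, 0.1156]
ee_rot: [-0.426, -3.112, -0.001]
force: [-0.2, 1.2, -0.7]
width: 0.002
gripper_force: 0.0
```

Run:
```python
from cell import arm
import cv2,numpy as np
F=[]
for i in range(5):
    d=arm.get_image("wrist"); o=arm.observe(); F.append(o["force"])
print(np.round(F,2), o["position"],o["ee_rot"],np.round(o["joints"],2),[d[k] for k in("fx","cx","cy","rvec","tvec")])
np.savez("wrist1.npz",**d)
s=arm.get_image("scene")
cv2.imwrite("pics/w1.png",np.hstack([cv2.resize(d["color"],(400,300)),cv2.resize(s["color"][130:370,200:520],(400,300))])[:,:,::-1])
```

```text
[[ 0.36 -0.35  0.67]
 [-0.47  1.12 -0.2 ]
 [ 0.99  0.5   0.64]
 [-1.37  1.26 -0.1 ]
 [ 0.47 -0.26  0.26]] [0.46050157 0.05242269 0.11562019] [4.23539394e-01 3.11289187e+00 4.63013273e-04] [-0.41  0.35  0.23  2.12 -0.12  0.69  1.2 ] [371.64829954431775, 324.81843355776243, 237.36202348832487, array([-2.3098136 , -1.75595698, -0.25621073]), array([-0.17415253, -0.41040835,  0.14476923])]
```

View pics/w1.png

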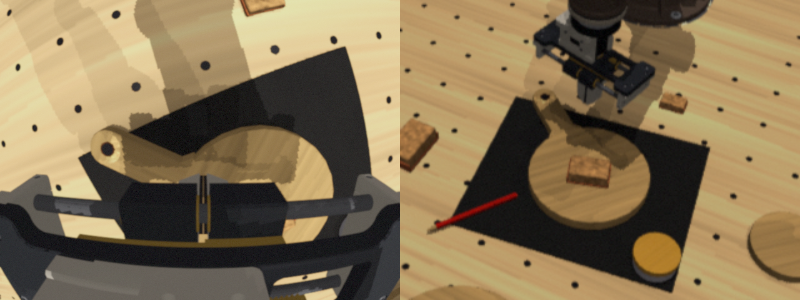

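The wrist half shows the closed fingers near (203,230) over the rim beside the handle root, with the handle going to the left. The scene half shows the gripper above that spot, with the block at (590,170) undisturbed.

jog_arm(moves=[[0, 0, 0.015, 0], [0, 0, 0.035, 0], [0, 0, 0.052, 0], [0, 0, 0.062, 0], [0, 0, 0.066, 0], [0, 0, 0.066, 0], [0, 0, 0.066, 0]])

```text
clock: 3.52
position: [0.4611, 0.0518, 0.05]
ee_rot: [0.426, 3.112, 0.001]
force: [0.6, -0.7, -0.4]
width: 0.005
gripper_force: 0.0
```

```bash
cat > f.py <<'E'
from cell import arm
import numpy as np,sys
n=int(sys.argv[1]) if len(sys.argv)>1 else 6
F=[];P=[]
for i in range(n):
    arm.get_image("top"); o=arm.observe(); F.append(o["force"]);P.append(o["position"])
p=np.mean(P,0); e=p[:2]-[0.545,0.096]
print("t",round(o["clock"],2),"F",np.round(np.mean(F,0),2),"sd",np.round(np.std(F,0),1),"pos",np.round(p,4),"r",round(float(np.hypot(*e)),4),"ang",round(float(np.degrees(np.arctan2(e[1],e[0]))),1),"rot",np.round(o["ee_rot"],3))
E
python3 f.py
```

```text
t 3.83 F [-0.42 -0.08  0.4 ] sd [0.6 0.5 0.3] pos [0.461  0.0517 0.0499] r 0.0949 ang -152.2 rot [0.426 3.112 0.   ]
```

jog_arm(moves=[[0, 0, 0.001, 0], [0, 0, 0.002, 0], [0, 0, 0.0025, 0], [0, 0, 0.003, 0], [0, 0, 0.0035, 0], [0, 0, 0.004, 0], [0, 0, 0.004, 0]])

```text
clock: 4.7
position: [0.4608, 0.0517, 0.0456]
ee_rot: [0.426, 3.113, 0.0]
force: [-0.5, -0.3, 2.8]
width: 0.004
gripper_force: 1.3
```

```bash
python3 f.py
```

```text
t 5.0 F [-0.94  0.09  2.68] sd [0.5 0.2 0.4] pos [0.4608 0.0517 0.0456] r 0.0952 ang -152.2 rot [0.426 3.113 0.   ]
```

```bash
cat > arc.py <<'E'
from scipy.spatial.transform import Rotation as Ro
import numpy as np
R=Ro.from_rotvec([0.426,3.1125,0]).as_matrix()
a=np.radians(np.linspace(-152.2,-468.2,131))
P=np.c_[.545+.0955*np.cos(a),.096+.0955*np.sin(a),0*a]; 
for k in range(13):
    T=np.round((P[10*k+1:10*k+11]-P[10*k])@R,4); print(k,[[float(x),float(y)] for x,y,_ in T])
E
python3 arc.py
```

```text
0 [[0.0027, 0.003], [0.0053, 0.0061], [0.0078, 0.0093], [0.0101, 0.0127], [0.0123, 0.0161], [0.0143, 0.0196], [0.0162, 0.0232], [0.0179, 0.0268], [0.0194, 0.0306], [0.0209, 0.0344]]
1 [[0.0012, 0.0039], [0.0023, 0.0078], [0.0032, 0.0117], [0.004, 0.0157], [0.0045, 0.0197], [0.005, 0.0237], [0.0052, 0.0278], [0.0052, 0.0318], [0.0051, 0.0359], [0.0048, 0.0399]]
2 [[-0.0005, 0.004], [-0.0011, 0.008], [-0.0019, 0.012], [-0.0028, 0.0159], [-0.004, 0.0198], [-0.0053, 0.0237], [-0.0067, 0.0274], [-0.0083, 0.0312], [-0.0101, 0.0348], [-0.012, 0.0384]]
3 [[-0.0021, 0.0035], [-0.0043, 0.0069], [-0.0066, 0.0102], [-0.0091, 0.0134], [-0.0118, 0.0164], [-0.0145, 0.0194], [-0.0174, 0.0223], [-0.0204, 0.025], [-0.0235, 0.0276], [-0.0267, 0.03]]
4 [[-0.0033, 0.0023], [-0.0067, 0.0045], [-0.0102, 0.0065], [-0.0138, 0.0084], [-0.0175, 0.0101], [-0.0212, 0.0117], [-0.025, 0.0131], [-0.0289, 0.0144], [-0.0328, 0.0154], [-0.0367, 0.0164]]
5 [[-0.004, 0.0007], [-0.008, 0.0013], [-0.012, 0.0017], [-0.0161, 0.002], [-0.0201, 0.002], [-0.0242, 0.0019], [-0.0282, 0.0016], [-0.0322, 0.0012], [-0.0362, 0.0006]
[... 698 characters left out ...]
, -0.0162], [0.0005, -0.0202], [0.0011, -0.0242], [0.0019, -0.0282], [0.0029, -0.0321], [0.004, -0.036], [0.0053, -0.0399]]
10 [[0.0014, -0.0038], [0.0031, -0.0075], [0.0048, -0.0112], [0.0067, -0.0147], [0.0088, -0.0182], [0.011, -0.0216], [0.0134, -0.0249], [0.0158, -0.0281], [0.0185, -0.0312], [0.0212, -0.0342]]
11 [[0.0029, -0.0029], [0.0059, -0.0056], [0.009, -0.0082], [0.0122, -0.0106], [0.0155, -0.013], [0.0189, -0.0152], [0.0224, -0.0172], [0.026, -0.0191], [0.0297, -0.0208], [0.0334, -0.0224]]
12 [[0.0038, -0.0014], [0.0076, -0.0027], [0.0115, -0.0038], [0.0155, -0.0047], [0.0195, -0.0054], [0.0235, -0.006], [0.0275, -0.0064], [0.0316, -0.0067], [0.0356, -0.0068], [0.0397, -0.0067]]
```

jog_arm(moves=[[0.0027, 0.003, 0.0001, 0], [0.0053, 0.0061, 0.0002, 0], [0.0078, 0.0093, 0.0002, 0], [0.0101, 0.0127, 0.0002, 0], [0.0123, 0.0161, 0.0002, 0], [0.0143, 0.0196, 0.0002, 0], [0.0162, 0.0232, 0.0002, 0], [0.0179, 0.0268, 0.0002, 0], [0.0194, 0.0306, 0.0002, 0], [0.0209, 0.0344, 0.0002, 0]])

```text
clock: 6.25
position: [0.4498, 0.0906, 0.0453]
ee_rot: [-0.426, -3.112, 0.0]
force: [-0.2, -2.6, 4.4]
width: 0.003
gripper_force: 2.1
```

```bash
python3 f.py 5
```

```text
t 6.5 F [-0.6   0.24  4.5 ] sd [0.4 1.2 0.3] pos [0.4497 0.0912 0.0453] r 0.0954 ang -177.1 rot [-4.250e-01 -3.113e+00 -1.000e-03]
```

jog_arm(moves=[[0.0012, 0.0039, -0.0001, 0], [0.0023, 0.0078, -0.0001, 0], [0.0032, 0.0117, -0.0001, 0], [0.004, 0.0157, -0.0001, 0], [0.0045, 0.0197, -0.0001, 0], [0.005, 0.0237, -0.0001, 0], [0.0052, 0.0278, -0.0001, 0], [0.0052, 0.0318, -0.0001, 0], [0.0051, 0.0359, -0.0001, 0], [0.0048, 0.0399, -0.0001, 0]])

```text
clock: 7.75
position: [0.456, 0.1304, 0.0454]
ee_rot: [-0.426, -3.112, 0.0]
force: [-0.7, -2.5, 4.1]
width: 0.008
gripper_force: 1.9
```

```bash
python3 f.py 5
```

```text
t 8.0 F [-0.76  0.72  3.33] sd [0.5 1.1 0.2] pos [0.4562 0.131  0.0455] r 0.0954 ang 158.5 rot [4.250e-01 3.112e+00 1.000e-03]
```

jog_arm(moves=[[-0.0005, 0.004, 0, 0], [-0.0011, 0.008, 0, 0], [-0.0019, 0.012, 0, 0], [-0.0028, 0.0159, 0, 0], [-0.004, 0.0198, 0, 0], [-0.0053, 0.0237, 0, 0], [-0.0067, 0.0274, 0, 0], [-0.0083, 0.0312, 0, 0], [-0.0101, 0.0348, 0, 0], [-0.012, 0.0384, 0, 0]])

```text
clock: 9.25
position: [0.478, 0.1641, 0.0454]
ee_rot: [-0.426, -3.113, -0.0]
force: [-2.2, -2.1, 3.7]
width: 0.007
gripper_force: 1.9
```

```bash
python3 f.py 5
```

```text
t 9.5 F [-0.65  0.28  2.99] sd [0.7 0.9 0.6] pos [0.4784 0.1646 0.0455] r 0.0956 ang 134.1 rot [4.250e-01 3.112e+00 2.000e-03]
```

jog_arm(moves=[[-0.0021, 0.0035, 0.0001, 0], [-0.0043, 0.0069, 0.0001, 0], [-0.0066, 0.0102, 0.0001, 0], [-0.0091, 0.0134, 0.0001, 0], [-0.0118, 0.0164, 0.0001, 0], [-0.0145, 0.0194, 0.0001, 0], [-0.0174, 0.0223, 0.0001, 0], [-0.0204, 0.025, 0.0001, 0], [-0.0235, 0.0276, 0.0001, 0], [-0.0267, 0.03, 0.0001, 0]])

```text
clock: 10.75
position: [0.5118, 0.1858, 0.0453]
ee_rot: [-0.426, -3.113, -0.0]
force: [-2.6, -0.5, 5.2]
width: 0.003
gripper_force: 2.2
```

```bash
python3 f.py 5
python3 - <<'E'
from cell import arm
from h import *
a=arm.get_image("top")["color"]; b=np.load("top0.npz")["color"]
s=arm.get_image("scene")["color"][130:370,200:520]; 
cv2.imwrite("pics/mid.png",np.hstack([cv2.resize(a[150:330,190:430],(400,300)),cv2.resize(s,(400,300))])[:,:,::-1])
E
```

```text
t 11.0 F [-1.15 -0.21  3.5 ] sd [1.1 0.7 0.5] pos [0.5124 0.186  0.0455] r 0.0958 ang 109.9 rot [4.250e-01 3.111e+00 1.000e-03]
```

View pics/mid.png

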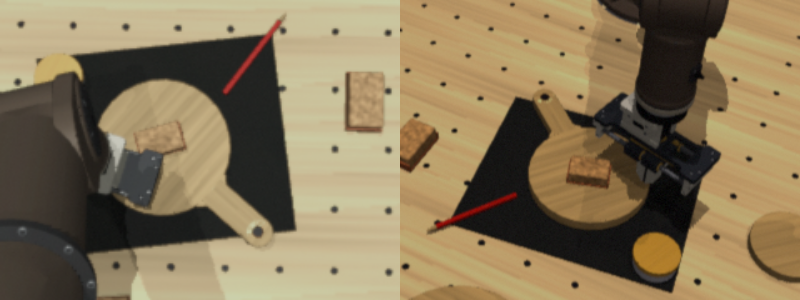

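The board, block, tin and pencil look unmoved: in the top half the handle ends at (258,232) and the block is at (160,138). The fingers are on the left rim.

jog_arm(moves=[[-0.0033, 0.0023, 0, 0], [-0.0067, 0.0045, 0, 0], [-0.0102, 0.0065, 0, 0], [-0.0138, 0.0084, 0, 0], [-0.0175, 0.0101, 0, 0], [-0.0212, 0.0117, 0, 0], [-0.025, 0.0131, 0, 0], [-0.0289, 0.0144, 0, 0], [-0.0328, 0.0154, 0, 0], [-0.0367, 0.0164, 0, 0]])

```text
clock: 12.35
position: [0.5508, 0.1917, 0.0451]
ee_rot: [-0.425, -3.111, 0.001]
force: [-4.0, 0.1, 6.2]
width: 0.006
gripper_force: 2.7
```

```bash
python3 f.py 5
```

```text
t 12.6 F [-2.37  0.02  4.74] sd [0.3 0.5 0.8] pos [0.5514 0.1917 0.0453] r 0.0959 ang 86.2 rot [-0.426 -3.112 -0.   ]
```

jog_arm(moves=[[-0.004, 0.0007, -0.0001, 0], [-0.008, 0.0013, -0.0002, 0], [-0.012, 0.0016, -0.0003, 0], [-0.0161, 0.0018, -0.0003, 0], [-0.0201, 0.0018, -0.0003, 0], [-0.0242, 0.0016, -0.0003, 0], [-0.0282, 0.0013, -0.0003, 0], [-0.0322, 0.0008, -0.0003, 0], [-0.0362, 0.0002, -0.0003, 0], [-0.0402, -0.0006, -0.0003, 0]])

```text
clock: 13.85
position: [0.5902, 0.1801, 0.0457]
ee_rot: [0.426, 3.113, 0.0]
force: [-2.1, 0.8, 2.8]
width: 0.003
gripper_force: 1.4
```

```bash
python3 f.py 5
```

```text
t 14.1 F [ 0.26 -0.47  2.33] sd [0.7 0.7 0.2] pos [0.5908 0.1798 0.0458] r 0.0955 ang 61.4 rot [0.426 3.111 0.   ]
```

jog_arm(moves=[[-0.0039, -0.001, 0.0001, 0], [-0.0078, -0.0021, 0.0001, 0], [-0.0117, -0.0034, 0.0001, 0], [-0.0155, -0.0048, 0.0001, 0], [-0.0192, -0.0064, 0.0001, 0], [-0.0228, -0.0082, 0.0001, 0], [-0.0264, -0.0101, 0.0001, 0], [-0.0299, -0.0122, 0.0001, 0], [-0.0333, -0.0144, 0.0001, 0], [-0.0366, -0.0167, 0.0001, 0]])

```text
clock: 15.35
position: [0.6209, 0.1541, 0.0455]
ee_rot: [0.426, 3.113, 0.0]
force: [-1.5, 1.9, 3.4]
width: 0.006
gripper_force: 1.7
```

```bash
python3 f.py 5
```

```text
t 15.6 F [0.45 0.13 3.4 ] sd [0.6 1.2 0.5] pos [0.6213 0.1535 0.0456] r 0.0956 ang 37.0 rot [ 4.270e-01  3.111e+00 -1.000e-03]
```

jog_arm(moves=[[-0.0032, -0.0025, 0, 0], [-0.0063, -0.0051, 0, 0], [-0.0092, -0.0079, 0, 0], [-0.0121, -0.0108, 0, 0], [-0.0148, -0.0137, 0, 0], [-0.0174, -0.0169, 0, 0], [-0.0199, -0.0201, 0, 0], [-0.0222, -0.0234, 0, 0], [-0.0244, -0.0268, 0, 0], [-0.0264, -0.0303, 0, 0]])

```text
clock: 16.85
position: [0.6382, 0.1178, 0.0456]
ee_rot: [0.426, 3.112, 0.0]
force: [-1.7, 1.5, 4.5]
width: 0.003
gripper_force: 1.7
```

```bash
python3 f.py 5
```

```text
t 17.1 F [ 0.12 -0.31  3.39] sd [0.5 1.4 0.7] pos [0.6383 0.117  0.0456] r 0.0957 ang 12.7 rot [ 4.270e-01  3.112e+00 -1.000e-03]
```

jog_arm(moves=[[-0.0019, -0.0036, 0, 0], [-0.0036, -0.0072, 0, 0], [-0.0052, -0.011, 0, 0], [-0.0066, -0.0148, 0, 0], [-0.0079, -0.0186, 0, 0], [-0.0089, -0.0225, 0, 0], [-0.0099, -0.0265, 0, 0], [-0.0106, -0.0305, 0, 0], [-0.0112, -0.0345, 0, 0], [-0.0116, -0.0385, 0, 0]])

```text
clock: 18.35
position: [0.6389, 0.0775, 0.0455]
ee_rot: [0.426, 3.112, 0.0]
force: [0.3, 2.7, 2.9]
width: 0.009
gripper_force: 1.7
```

```bash
python3 f.py 5
```

```text
t 18.6 F [ 0.11 -0.23  3.25] sd [0.7 1.  0.3] pos [0.6388 0.0768 0.0455] r 0.0957 ang -11.6 rot [-4.270e-01 -3.112e+00  2.000e-03]
```

jog_arm(moves=[[-0.0002, -0.004, 0, 0], [-0.0003, -0.0081, 0, 0], [-0.0002, -0.0121, 0, 0], [0.0001, -0.0162, 0, 0], [0.0005, -0.0202, 0, 0], [0.0011, -0.0242, 0, 0], [0.0019, -0.0282, 0, 0], [0.0029, -0.0321, 0, 0], [0.004, -0.036, 0, 0], [0.0053, -0.0399, 0, 0]])

```text
clock: 19.85
position: [0.6229, 0.0405, 0.0456]
ee_rot: [0.426, 3.112, 0.0]
force: [1.1, 1.9, 2.7]
width: 0.003
gripper_force: 1.6
```

```bash
python3 f.py 5
```

```text
t 20.1 F [ 0.08 -0.09  3.65] sd [0.6 0.9 0.4] pos [0.6226 0.04   0.0455] r 0.0957 ang -35.8 rot [-4.260e-01 -3.112e+00  1.000e-03]
```

jog_arm(moves=[[0.0014, -0.0038, 0, 0], [0.0031, -0.0075, 0, 0], [0.0048, -0.0112, 0, 0], [0.0067, -0.0147, 0, 0], [0.0088, -0.0182, 0, 0], [0.011, -0.0216, 0, 0], [0.0134, -0.0249, 0, 0], [0.0158, -0.0281, 0, 0], [0.0185, -0.0312, 0, 0], [0.0212, -0.0342, 0, 0]])

```text
clock: 21.35
position: [0.5932, 0.0134, 0.0456]
ee_rot: [0.426, 3.112, 0.0]
force: [2.5, 1.5, 3.6]
width: 0.006
gripper_force: 1.6
```

```bash
python3 f.py 5
```

```text
t 21.6 F [ 0.44 -0.24  3.61] sd [1.1 0.9 0.4] pos [0.5928 0.013  0.0454] r 0.0958 ang -60.1 rot [-4.260e-01 -3.111e+00  1.000e-03]
```

jog_arm(moves=[[0.0029, -0.0029, 0, 0], [0.0059, -0.0056, 0, 0], [0.009, -0.0082, 0, 0], [0.0122, -0.0106, 0, 0], [0.0155, -0.013, 0, 0], [0.0189, -0.0152, 0, 0], [0.0224, -0.0172, 0, 0], [0.026, -0.0191, 0, 0], [0.0297, -0.0208, 0, 0], [0.0334, -0.0224, 0, 0]])

```text
clock: 22.85
position: [0.555, 0.0009, 0.0455]
ee_rot: [0.426, 3.113, 0.0]
force: [2.4, 0.1, 3.0]
width: 0.006
gripper_force: 1.6
```

```bash
python3 f.py 5
```

```text
t 23.1 F [0.23 0.11 4.04] sd [0.6 0.5 1. ] pos [0.5545 0.0008 0.0454] r 0.0957 ang -84.3 rot [-0.426 -3.111  0.   ]
```

jog_arm(moves=[[0.0038, -0.0014, 0, 0], [0.0076, -0.0027, 0, 0], [0.0115, -0.0038, 0, 0], [0.0155, -0.0047, 0, 0], [0.0195, -0.0054, 0, 0], [0.0235, -0.006, 0, 0], [0.0275, -0.0064, 0, 0], [0.0316, -0.0067, 0, 0], [0.0356, -0.0068, 0, 0], [0.0397, -0.0067, 0, 0]])

```text
clock: 24.35
position: [0.5149, 0.0052, 0.0455]
ee_rot: [0.426, 3.113, -0.0]
force: [3.0, -0.2, 3.1]
width: 0.006
gripper_force: 1.6
```

```bash
python3 f.py 5
```

```text
t 24.6 F [0.31 0.29 3.86] sd [0.9 0.7 0.6] pos [0.5144 0.0054 0.0454] r 0.0957 ang -108.7 rot [-0.425 -3.111  0.   ]
```

jog_arm(moves=[[0, 0, -0.003, 0], [0, 0, -0.012, 0], [0, 0, -0.03, 0], [0, 0, -0.05, 0], [0, 0, -0.08, 0], [0, 0, -0.11, 0], [0, -0.01, -0.14, 0], [0.005, -0.03, -0.16, 0], [0.01, -0.06, -0.18, 0], [0.02, -0.09, -0.19, 0], [0.03, -0.12, -0.2, 0], [0.035, -0.15, -0.2, 0], [0.04, -0.18, -0.2, 0], [0.04, -0.21, -0.2, 0], [0.04, -0.22, -0.2, 0], [0.04, -0.22, -0.2, 0], [0.04, -0.22, -0.2, 0]])

```text
clock: 26.72
position: [0.418, -0.1949, 0.2455]
ee_rot: [-0.423, -3.113, -0.001]
force: [1.3, -1.0, 0.1]
width: 0.005
gripper_force: 0.0
```

Run:
```python
from cell import arm
from h import *
d=arm.get_image("top"); o=arm.observe(); print(o["clock"],o["position"],o["force"])
b=np.load("top0.npz")["color"]
cv2.imwrite("pics/end.png",np.hstack([cv2.resize(x[150:330,190:430],(400,300)) for x in(b,d["color"])])[:,:,::-1])
W=world(d)
hsv=cv2.cvtColor(d["color"],cv2.COLOR_RGB2HSV)
m=((W[:,:,2]>0.016)&(W[:,:,2]<0.036)&(d["z_map"]>0)&(hsv[:,:,2]>90)).astype(np.uint8)
k,lab=cv2.connectedComponents(m,connectivity=4); m=(lab==lab[245,265]).astype(np.uint8)
c=max(cv2.findContours(m,cv2.RETR_EXTERNAL,cv2.CHAIN_APPROX_NONE)[0],key=cv2.contourArea)[:,0]
P=plane(d,c,0.027)[:,:2]
f=least_squares(lambda p:np.hypot(*(P-p[:2]).T)-0.1,P.mean(0),loss="cauchy",f_scale=.002).x
r=np.hypot(*(P-f).T); hd=(P[(r>.13)&(r<.2)]-f).mean(0); print(f,np.degrees(np.arctan2(hd[1],hd[0])))
q=W[(W[:,:,2]>.042)&(W[:,:,2]<.06)&(np.hypot(W[:,:,0]-f[0],W[:,:,1]-f[1])<.08)][:,:2].astype(np.float32); print(cv2.minAreaRect(q))
```

```text
26.775 [ 0.41798528 -0.19485143  0.24545686] [ 0.58225399 -0.24829971 -0.06765641]
[0.54307291 0.09680988] -130.22095297278634
((0.5510851144790649, 0.10095477104187012), (0.04074818268418312, 0.06502857059240341), 17.257591247558594)
```

View pics/end.png

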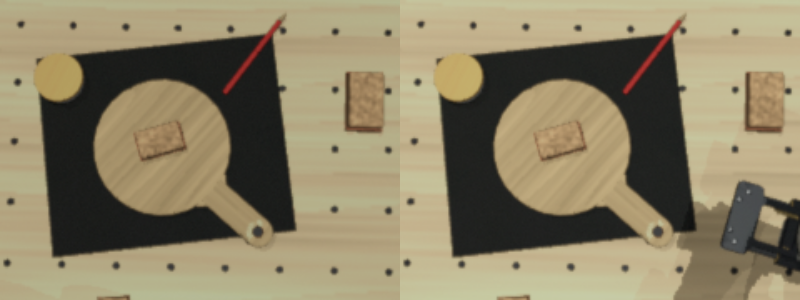

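Before (left) and after (right) match: the board at (162,147) and (562,147), plus the block, tin and pencil, are unmoved, and the hand is clear.

```bash
python3 -c "
from cell import arm
print(arm.sign_off())"
```

```text
the job is handed in; nothing more can be done
None
```

The job is handed in: the closed fingertips ran clockwise round the board's edge from one side of the handle to the other at about 2–6 N (in contact at every check, one per 24° of arc). The hand was then lifted clear, and the board, sanding block, tin and pencil showed no movement in the before and after pictures.

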